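Close the service port with its cover plate

TASK

Close the open service port on the low white unit: take the large rectangular cover plate by its bar grip and lay it over the black sleeve, centred and with its long side along the port's long side. Press it down so that it pushes the sleeve in and sits flat and level on top of the unit, and leave it there; do not push the sleeve in without the cover on it.

Things in the scene. Friction and masses are not known exactly. Their poses are not given: they have to be found in the camera images.
- cover_grip (a point): Loose grey metal cover, the largest of three (others: round, small square): plate 116 x 84 x 5 mm, 0.16 kg, flat on the table; bar grip mid-top, 60 long, 14 wide, standing 22 mm above the plate. Point: in the bar's middle over the plate's centre, 16 mm above the plate's underside, 11 mm below the bar's top. x along the plate's long side and the bar, y across the bar, z up.
- port (a point): Open port: centre of the 88 x 64 mm rectangular opening in the flat top of the low white unit (250 x 220 mm, 45 mm high, fixed on the table), at that top's level. x along the opening's long side, y along its short side, z up. It lies 30 mm off the unit's middle towards -y. The small round disc on the same top is another port, already closed.
- sleeve (a joint): Black rectangular rubber sleeve in the port, 84 x 60 mm outside, hole 64 x 40 mm. At 0 (m) it stands 8 mm above the unit's top; the value grows as it is pushed in: level with the top at 0.008, stop at 0.009. Starts at 0 to 0.0015. Moves stiffly, at about 9 N, and stays where it is left; the cover's weight alone does not move it.
Things that resemble listed ones, but are neither listed nor needed, are in the scene too. Leave any orange or purple look-alike of the part that bears cover_grip alone.

How it is judged:
At the end, for the whole second after the job is handed in: The cover lies at rest and right way up on the unit's top over the port: centred within 15 mm along each of the port's axes, long sides parallel within 12 degrees, level within 3.4 degrees, its underside within 2.5 mm of the unit's top, and the sleeve pushed in by more than 6 mm (x of cover_grip in the frame of port between -0.015 and 0.015 m and y of cover_grip in the frame of port between -0.015 and 0.015 m and z of cover_grip in the frame of port between 0.012 and 0.0185 m and angle between the x axis of cover_grip and the x axis of port, either way round below 0.21 rad and angle between cover_grip's own z axis and vertical below 0.06 rad and value of joint sleeve above 0.006 m and linear speed of cover below 0.01 m/s); the robot touches nothing.
It fails at once if the sleeve is pushed in (beyond 4 mm) while the cover is not over it (centres more than 40 mm apart) (value of joint sleeve above 0.004 m and horizontal distance between cover_grip and port above 0.04 m).
It also fails if it takes over 45 s, if anything falls off the work surface, if the arm or the gripper's body presses on something with over 40 N, if the wrist force passes 120 N, or if a joint passes its speed limit or range.

ROBOT

A 6-joint arm with a two-finger parallel gripper is mounted at the origin on the work surface. World frame = base frame: x ahead of the robot, y to its left, z up, the work surface at z = 0. Lengths are in m, angles in rad, forces in N, time in s.
With the tool pointing down it reaches from about 0.425 to 0.95 m from the base axis. Payload 3.5 kg.
Tool frame: the origin (TCP) lies midway between the tips of the shut fingers; the grasp point (between the pads) lies 19 mm behind it (ctrl.pinch_z is the distance from the TCP to the grasp point, in m); z points along the fingers, y is the line along which they close (so a half turn about z gives the same grasp; the last joint's range is limited). The gripper opens to 85 mm and grips with 20 to 120 N. Pads are 22 mm wide; open, the fingers measure 114 mm over their backs; the gripper's body (76 mm by 85 mm) begins 54 mm behind the grasp point. The pads swing forward as they close: fully open they stand 13 mm farther back than shut.
Start: joints at [-1.402, 0.286, 1.577, -0, 1.279, -0.15], TCP at [0.212, -0.641, 0.209] pointing down, gripper open.
Joint ranges: [-2.77, 2.77], [-0.9, 2.22], [0.21, 2.48], [-1.53, 4.67], [0.24, 2.81], [-2.84, 2.84]. Speed limits (rad/s): [2.79, 2.79, 3.14, 3.14, 3.14, 3.14].

INTERFACE

Orientations are given as a unit quaternion [x, y, z, w].
In Python, from plant import get_state, viewer, sign_off, ctrl gives the robot as it stands. The module is installed in compiled form; this text tells all that it offers.
- The arm moves only by the shell command python3 -m handwheel 'ROWS' [FORCE]. ROWS is JSON, a list that holds one entry, the list of rows, each a list of 5 numbers: the finger opening in m, from 0 to 0.0854, then the shift along the tool's x, y, z in m, then the turn about the tool's z in degrees. In form: [[[claw, x, y, z, spin], ...]]. A call has 1 to 12 rows; each row shifts and turns the commanded pose from where the row before left it, along the tool's axes as they then stand; what a row does not reach is not made up. A row lasts 1/12 s, in which the tool goes at most 41.7 mm and 7.16 degrees, less where a joint would pass 70% of its speed; a pose out of reach is approached as far as the arm can. A call is refused whole if a number of a shift passes 0.0417 or a number of a turn 7.16, either way. A call with a gripper value outside its range is refused whole. The fingers move at their own pace and stop on an object; FORCE is the grip in N (left out, the last holds). Time passes only in rows, so rows that do not move let the fingers close. It gives the time, the measured TCP pose, the force, the opening and the grip force at its end, in the units of the state.
- get_state(): the state, without advancing time (a new reading comes with each control period).
- viewer.read_camera(name): name is "scene" or "top" or "wrist"; returns the picture (400x640x3 uint8, blue, green, red); there is no depth.
- viewer.camera_params(name): a dict with "fov_y" (degrees; the focal length in pixels is half the picture's height over the tangent of half this angle, whatever the lens; pixels are square), "cx", "cy" (the principal point, pixels), "xyz" and "attitude" of the camera in the world; the wrist camera has in their place "hand_eye" (4x4, takes a point from camera to tool coordinates, whose origin is the TCP and whose axes are the flange's). Camera axes: x right, y up, looking along -z (the intrinsics and any distortion apply to the point x, -y, -z); pixel columns grow to the right and rows downward; lengths in m; the calibration is good to about 2 mm. The wrist camera is an equidistant fisheye: a pixel r from the principal point sees the ray r / f radians off the axis. A picture is of the moment at which its call begins: read the wrist's pose just before it. camera_params takes no time and is no camera call.
- sign_off(): hands the job in; it is judged then, once.
Trained networks look in the newest picture that a camera, given by its name, has taken for a name from the list of things; names that differ only in an ending like _2 or _b are one class to them, and where a whole thing is asked for, a point or a joint stands for the part that bears it (a point fixed in the world has none). Each returns a list of dicts, best first, with "confidence" (0 to 1); they miss things now and then, are a little off and sometimes report something else, mostly with a low value. They report only what shows in the picture. A call takes as long as a camera call. They do not tell look-alikes from the thing itself.
- viewer.look_for(camera, name): "extent" ([left, top, width, height] as shares, 0 to 1, of the picture: columns of its width, rows of its height, round what is visible of it).
- viewer.outline_of(camera, name): "mask" (400x640 bool, what is visible of it) and "extent" ([left, top, width, height] as shares, 0 to 1, of the picture: columns of its width, rows of its height, round what is visible of it).
- viewer.pinpoint(camera, name): "xy" ([column, row] as shares, 0 to 1, of the picture: columns of its width, rows of its height: a listed point, or the origin of a listed thing).
The state is a dict: "time": time; "qpos": joint angles; "dq": joint speeds; "joint_efforts": joint torques, N m; "eef_pos": TCP position; "tcp_rot": TCP orientation; "contact_force": force on the tool from outside, world axes, zero at the start; "wrist_torque": the same for the moment, N m; "opening": opening from 0.0 (shut) to 1.0 (fully open); "finger_force": force on a finger pad.
Only numpy, scipy, OpenCV 4.12 (cv2) and the standard library are available. Lean on these libraries where they do the work, as an engineer would, in place of code of your own. Each camera call takes 0.05 s, during which the arm holds its last target. There are 200 camera calls.

## Working session

There is one attempt and no reset: what is moved stays moved. The work goes in short steps, Python scripts to look and compute and a shell command to move; the robot and the scene stay as the last step left them, time stands still between calls to the robot, and variables do not carry over. Pictures are saved under pics/ and viewed, at most 10 in all, crops included, and the job is handed in when it is done.

```bash
mkdir -p pics; cat > h.py <<'E'
import numpy as np, cv2
from scipy.spatial.transform import Rotation as R
from plant import get_state, viewer, sign_off, ctrl
def fpx(p): return 200/np.tan(np.radians(p["fov_y"])/2)
def ray(cam,u,v,st=None):
    p=viewer.camera_params(cam); f=fpx(p); a=(u-p["cx"])/f; b=(v-p["cy"])/f
    if cam=="wrist":
        r=np.hypot(a,b); s=np.sin(r)/r if r>1e-9 else 1
        d=np.array([a*s,-b*s,-np.cos(r)]); H=np.array(p["hand_eye"])
        st=st or get_state(); Rt=R.from_quat(st["tcp_rot"]).as_matrix()
        return np.array(st["eef_pos"])+Rt@H[:3,3], Rt@H[:3,:3]@d
    A=np.array(p["attitude"]); A=R.from_quat(A).as_matrix() if A.size==4 else A.reshape(3,3)
    return np.array(p["xyz"]), A@np.array([a,-b,-1])
def onz(cam,u,v,z,st=None):
    o,d=ray(cam,u,v,st); return o+d*(z-o[2])/d[2]
E
python3 - <<'E'
from h import *
s=get_state(); print({k:np.round(v,3) for k,v in s.items()}, ctrl.pinch_z)
for c in ("scene","top","wrist"):
    print(c,viewer.camera_params(c))
    cv2.imwrite(f"pics/{c}0.png",viewer.read_camera(c))
    for n in ("cover_grip","port","sleeve"):
        print(n,[(np.round(np.array(d["xy"])*[640,400],1),round(d["confidence"],2)) for d in viewer.pinpoint(c,n)])
E
```

```text
{'time': np.float64(0.0), 'qpos': array([-1.402,  0.287,  1.578, -0.   ,  1.279, -0.15 ]), 'dq': array([-0.   , -0.   ,  0.001,  0.001,  0.001, -0.002]), 'joint_efforts': array([-1.0000e-03, -4.0599e+01, -2.9262e+01, -0.0000e+00,  6.0000e-03,
       -0.0000e+00]), 'eef_pos': array([ 0.211, -0.64 ,  0.207]), 'tcp_rot': array([ 0.987,  0.159, -0.   , -0.001]), 'contact_force': array([0.434, 0.073, 0.792]), 'wrist_torque': array([-0.022, -0.021,  0.041]), 'finger_force': np.float64(0.0), 'opening': np.float64(0.999)} 0.0187
scene {'fov_y': 42.87802534716803, 'cx': 321.0279299538852, 'cy': 191.76254882465122, 'xyz': array([ 1.72529724, -0.12363441,  0.86798571]), 'attitude': array([0.34499825, 0.33989622, 0.62562697, 0.61158619])}
cover_grip [(array([252.4, 186.3]), 0.81), (array([256.4, 218.3]), 0.79), (array([201.4, 209.2]), 0.7), (array([203.3, 175.1]), 0.68)]
port [(array([421.6, 213. ]), 0.79)]Traceback (most recent call last):
  File "<stdin>", line 7, in <module>
ValueError: it knows: cover_grip, port
```

View pics/scene0.png

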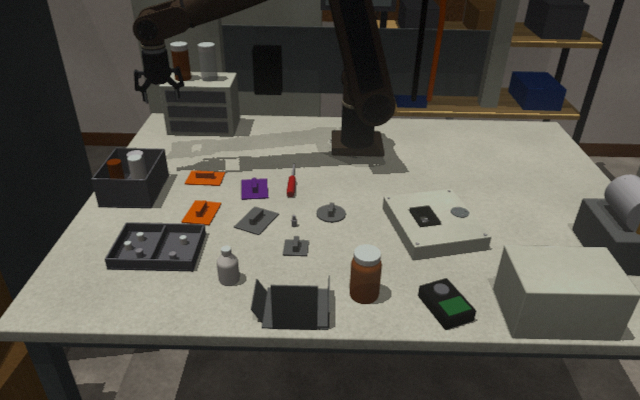

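The scene view shows the grey rectangular cover with its bar at about (256,219). The round cover is at (331,212) and the small square at (296,247). Orange look-alikes are at (205,177) and (201,211), and a purple one at (254,188). The port with its black sleeve is at (422,214), and the closed disc at (460,212).

```bash
python3 - <<'E'
from h import *
for c in ("top","wrist"):
    print(c,viewer.camera_params(c))
    cv2.imwrite(f"pics/{c}0.png",viewer.read_camera(c))
    for n,z in (("cover_grip",.016),("port",.045)):
        for d in viewer.pinpoint(c,n):
            u=np.array(d["xy"])*[640,400]; print(n,np.round(u,1),round(d["confidence"],2),np.round(onz(c,*u,z),4))
print(onz("scene",256.4,218.3,.016),onz("scene",421.6,213,.045))
E
```

```text
top {'fov_y': 57.78923731973462, 'cx': 318.8205940660046, 'cy': 195.69591721676446, 'xyz': array([ 0.38590875, -0.13077199,  0.98305989]), 'attitude': array([-0.02915944,  0.04134525,  0.70964473, -0.70274081])}
cover_grip [443.9 196.1] 0.9 [ 0.4786 -0.4854  0.016 ]
cover_grip [382.1 183.6] 0.88 [ 0.5139 -0.3191  0.016 ]
cover_grip [392.3 249.9] 0.76 [ 0.3364 -0.3414  0.016 ]
cover_grip [461.9 272.5] 0.65 [ 0.2751 -0.5241  0.016 ]
port [195.3 175.8] 0.69 [0.5346 0.1733 0.045 ]
wrist {'fov_y': 65.70646984690485, 'cx': 318.9559769577094, 'cy': 200.80891647276115, 'hand_eye': array([[-5.70207905e-04,  9.61878405e-01,  2.73476890e-01,
         6.97907758e-02],
       [ 9.99999673e-01,  7.05225965e-04, -3.95404188e-04,
        -3.68093543e-04],
       [-5.73193753e-04,  2.73476575e-01, -9.61878492e-01,
        -1.64368102e-01],
       [ 0.00000000e+00,  0.00000000e+00,  0.00000000e+00,
         1.00000000e+00]])}
cover_grip [231.6  89.1] 0.97 [ 0.2778 -0.512   0.016 ]
cover_grip [134.   21.5] 0.78 [ 0.3362 -0.3468  0.016 ]
[ 0.51755798 -0.31421012  0.016     ] [0.51504437 0.1613535  0.045     ]
```

View pics/top0.png

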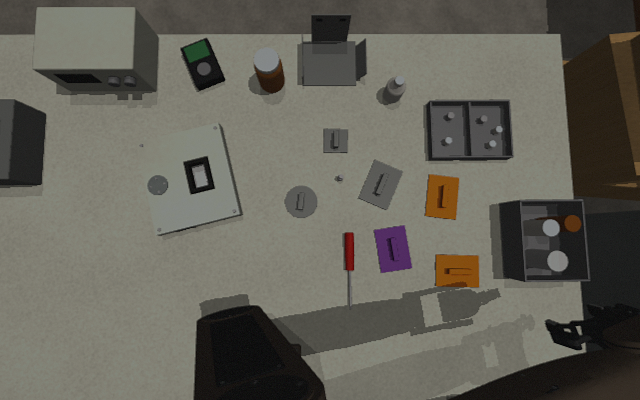

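The top view shows the grey rectangular cover at about (381,184) and the sleeve at (200,175) on the white unit. Candidates there are: orange (442,197) and (457,270), purple (393,249), round grey (301,201), small square grey (335,140). I choose the grey rectangle at (381,184).

```bash
python3 - <<'E'
from h import *
im=viewer.read_camera("top")
g=cv2.cvtColor(im,cv2.COLOR_BGR2GRAY)
def rect(cnt,z,n):
    P=np.array([onz("top",*p,z)[:2] for p in cnt.reshape(-1,2).astype(float)],np.float32)*1000
    (c,s,a)=cv2.minAreaRect(P); b=cv2.boxPoints((c,s,a)); e=[b[1]-b[0],b[2]-b[1]]; e=max(e,key=np.linalg.norm)
    print(n,np.round(c,1),np.round(s,1),"long dir",round(np.degrees(np.arctan2(e[1],e[0]))%180,1))
for d in viewer.outline_of("top","cover_grip"):
    m=d["mask"].astype(np.uint8); 
    c=max(cv2.findContours(m,0,2)[0],key=cv2.contourArea); rect(c,.005,("cov",round(d["confidence"],2)))
# sleeve: dark blob
roi=np.zeros_like(g); roi[145:205,175:225]=1
m=((g<70)&(roi>0)).astype(np.uint8)
c=max(cv2.findContours(m,0,2)[0],key=cv2.contourArea); rect(c,.052,"sleeve"); 
# unit top bright
for t in (165,175,185):
  roi=np.zeros_like(g); roi[110:245,135:255]=1
  print(np.percentile(g[roi>0],[10,30,50,70,90]))
  m=((g>t)&(roi>0)).astype(np.uint8); c=max(cv2.findContours(m,0,2)[0],key=cv2.contourArea); rect(c,.045,("unit",t))
a=cv2.resize(im[110:245,135:255],None,fx=3.3,fy=4,interpolation=2)[:, :]; 
a=cv2.resize(im[115:240,140:250],(396,450)); b=cv2.resize(im[130:240,325:425],(400,450))
cv2.imwrite("pics/crop1.png",np.hstack([a,b]))
E
```

```text
('cov', 0.96) [ 513.8 -315.7] [ 84.2 116.3] long dir 156.1
('cov', 0.96) [ 481.  -482.7] [ 85.2 118.5] long dir 172.5
('cov', 0.94) [ 341.  -343.1] [118.3  88.7] long dir 8.2
('cov', 0.58) [ 279.2 -515.9] [118.8  85.6] long dir 87.6
sleeve [536.2 162.3] [87.9 63.2] long dir 13.8
[109. 128. 130. 133. 135.]Traceback (most recent call last):
  File "<stdin>", line 19, in <module>
ValueError: max() iterable argument is empty
```

```bash
python3 -m handwheel '[[[0.0854,0,0,0,7.03],[0.0854,0,0,0,7.03],[0.0854,0,0,0,7.03],[0.0854,0,0,0,7.03],[0.0854,0,0,0,7.03],[0.0854,0,0,0,7.03]]]' 40
python3 -m handwheel '[[[0.0854,0.012,-0.035,0,0],[0.0854,0.012,-0.035,0,0],[0.0854,0.012,-0.035,0,0],[0.0854,0.012,-0.035,0,0],[0.0854,0.012,-0.035,0,0],[0.0854,0.012,-0.035,0,0],[0.0854,0.012,-0.035,0,0],[0.0854,0.012,-0.035,0,0],[0.0854,0.012,-0.035,0,0],[0.0854,0.012,-0.035,0,0],[0.0854,0.012,-0.035,0,0],[0.0854,0.012,-0.035,0,0]]]'
python3 -m handwheel '[[[0.0854,0,0,0,0],[0.0854,0,0,0,0],[0.0854,0,0,0,0]]]'
cat > m.py <<'E'
import sys
from h import *
def rect(m,z,n,st,cam="wrist"):
    cnt=max(cv2.findContours(m.astype(np.uint8),0,2)[0],key=cv2.contourArea)
    P=np.array([onz(cam,*p,z,st)[:2] for p in cnt.reshape(-1,2).astype(float)],np.float32)*1000
    (c,s,a)=cv2.minAreaRect(P); b=cv2.boxPoints((c,s,a)); e=[b[1]-b[0],b[2]-b[1]]; e=max(e,key=np.linalg.norm)
    print(n,np.round(c,1),np.round(s,1),"long dir",round(np.degrees(np.arctan2(e[1],e[0]))%180,1)); return np.array(c)
def tool():
    st=get_state(); Rt=R.from_quat(st["tcp_rot"]).as_matrix()
    print("t",round(st["time"],2),"tcp mm",np.round(np.array(st["eef_pos"])*1000,1),"yaw",round(np.degrees(np.arctan2(Rt[1,0],Rt[0,0])),2),"tilt",np.round(Rt[:2,2],4),"F",np.round(st["contact_force"],1),"op",round(float(st["opening"])*85.4,1),"ff",st["finger_force"])
    return st,Rt
E
python3 - <<'E'
from m import *
st,Rt=tool(); im=viewer.read_camera("wrist"); cv2.imwrite("pics/w1.png",im)
for d in viewer.outline_of("wrist","cover_grip"):
    rect(d["mask"],.005,("cov",d["confidence"],d["extent"]),st)
for d in viewer.pinpoint("wrist","cover_grip"):
    u=np.array(d["xy"])*[640,400]; print(u,d["confidence"],onz("wrist",*u,.016,st)*1000)
E
```

```text
time: 1.05
eef_pos: [0.2116, -0.641, 0.2088]
tcp_rot: [0.978, -0.21, 0.0, 0.0]
contact_force: [-0.2, -0.2, 0.2]
opening: 1.001
finger_force: 0.0
time: 2.05
eef_pos: [0.5145, -0.3139, 0.2091]
tcp_rot: [0.978, -0.207, 0.0, 0.0]
contact_force: [0.7, -0.6, -0.1]
opening: 0.996
finger_force: 0.0
time: 2.3
eef_pos: [0.5134, -0.3155, 0.2088]
tcp_rot: [0.978, -0.207, -0.0, 0.0]
contact_force: [0.1, -0.6, -0.3]
opening: 1.003
finger_force: 0.0
t 2.3 tcp mm [ 513.4 -315.5  208.8] yaw -23.88 tilt [-0.0003 -0.0005] F [ 0.1 -0.6 -0.3] op 85.6 ff 0.0
('cov', 0.92, [0.7197, 0.5627, 0.1103, 0.1827]) [ 281.8 -512.8] [116.6  87. ] long dir 87.7
('cov', 0.84, [0.447, 0.3115, 0.1086, 0.2252]) [ 514.2 -315.8] [ 84.9 114.4] long dir 156.1
('cov', 0.84, [0.5327, 0.581, 0.1155, 0.2112]) [ 341.4 -342.6] [117.8  84.1] long dir 7.6
('cov', 0.6, [0.6408, 0.2432, 0.1187, 0.2538]) [ 479.5 -481.9] [ 86.  116.9] long dir 172.1
[454.976 147.92 ] 0.92 [ 478.28215724 -482.80154738   16.        ]
[502.592 265.72 ] 0.85 [ 281.45579132 -511.52821132   16.        ]
[388.416 282.52 ] 0.73 [ 340.8999773  -341.56208318   16.        ]
[321.024 175.2  ] 0.67 [ 511.88789794 -317.05406735   16.        ]
```

View pics/w1.png

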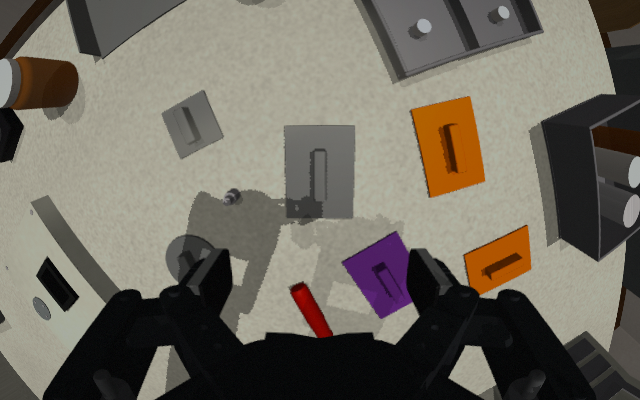

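The wrist view shows the grey cover straight below at (320,172). It measures about 114 x 85 mm, its bar is vertical in the image and between the fingers, and the look-alikes are well clear. This confirms the choice, so I descend.

```bash
python3 -m handwheel '[[[0.04,0,0,0.035,0],[0.04,0,0,0.035,0],[0.04,0,0,0.035,0],[0.04,0,0,0.03,0],[0.04,0,0,0.02,0],[0.04,0,0,0.015,0],[0.04,0,0,0.01,0],[0.04,0,0,0.005,0],[0.04,0,0,0,0],[0.04,0,0,0,0]]]' 60
python3 -c "
from m import *
tool()"
```

```text
time: 3.28
eef_pos: [0.5138, -0.3163, 0.0246]
tcp_rot: [0.978, -0.208, 0.001, 0.0]
contact_force: [-0.1, -0.7, 0.5]
opening: 0.465
finger_force: 0.0
t 3.28 tcp mm [ 513.8 -316.3   24.6] yaw -23.95 tilt [ 0.0011 -0.0009] F [-0.1 -0.7  0.5] op 39.7 ff 0.0
```

```bash
python3 -m handwheel '[[[0.04,0,0,0.008,0],[0.04,0,0,0.004,0],[0.04,0,0,0.003,0],[0.04,0,0,0,0],[0,0,0,0,0],[0,0,0,0,0],[0,0,0,0,0],[0,0,0,0,0],[0,0,0,0,0],[0,0,0,0,0]]]' 60
python3 -c "
from m import *
tool()"
```

```text
time: 4.12
eef_pos: [0.5136, -0.3154, 0.0088]
tcp_rot: [0.978, -0.207, 0.0, 0.0]
contact_force: [-0.4, 0.2, -0.4]
opening: 0.003
finger_force: 0.0
t 4.12 tcp mm [ 513.6 -315.4    8.8] yaw -23.92 tilt [ 0.0002 -0.0001] F [-0.4  0.2 -0.4] op 0.3 ff 0.0
```

The fingers shut on nothing, so I take a look.

```bash
python3 - <<'E'
from m import *
a=viewer.read_camera("wrist"); b=viewer.read_camera("scene"); t=viewer.read_camera("top")
b=cv2.resize(b[130:270,180:340],(400,350),interpolation=2); t=cv2.resize(t[130:240,320:445],(400,350),interpolation=2)
cv2.imwrite("pics/c2.png",np.vstack([np.hstack([b,t]),cv2.resize(a[60:260,160:480],(800,250*2//2))]))
E
```

```text
(no output)
```

View pics/c2.png

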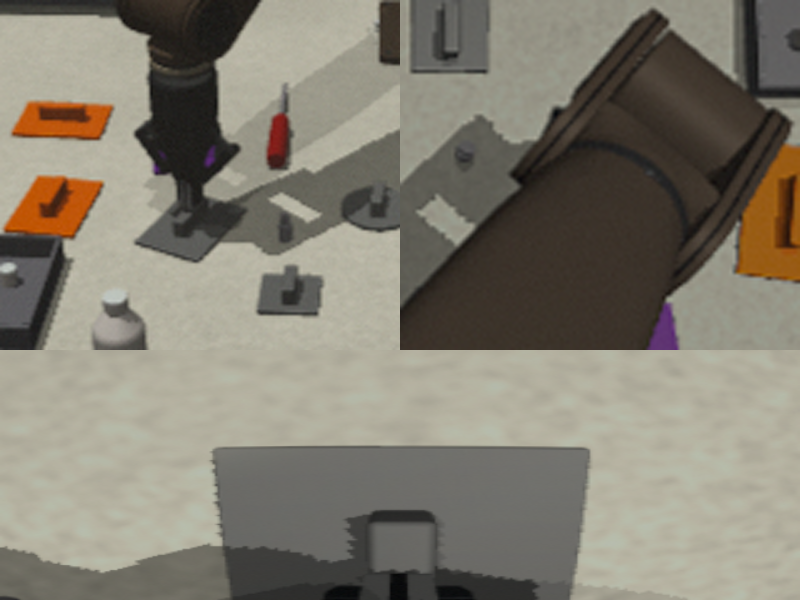

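The scene crop shows the fingers at the bar's middle. The wrist crop shows the bar top at about (400,540) with the pads just below it, but it does not show whether the bar is between them. I'll view the lower part of the wrist picture closely.

```bash
python3 - <<'E'
from m import *
tool()
a=cv2.imread("pics/c2.png")
w=viewer.read_camera("wrist"); cv2.imwrite("pics/c3.png",cv2.resize(w[110:290,220:420],(660,594),interpolation=2))
tool()
E
```

```text
t 4.27 tcp mm [ 513.5 -315.4    8.8] yaw -23.91 tilt [ 0.0001 -0.    ] F [-0.   0.2 -0.5] op 0.1 ff 0.0
t 4.32 tcp mm [ 513.5 -315.4    8.8] yaw -23.91 tilt [ 0.     -0.0001] F [-0.3 -0.6  0.3] op -0.1 ff 0.0
```

View pics/c3.png

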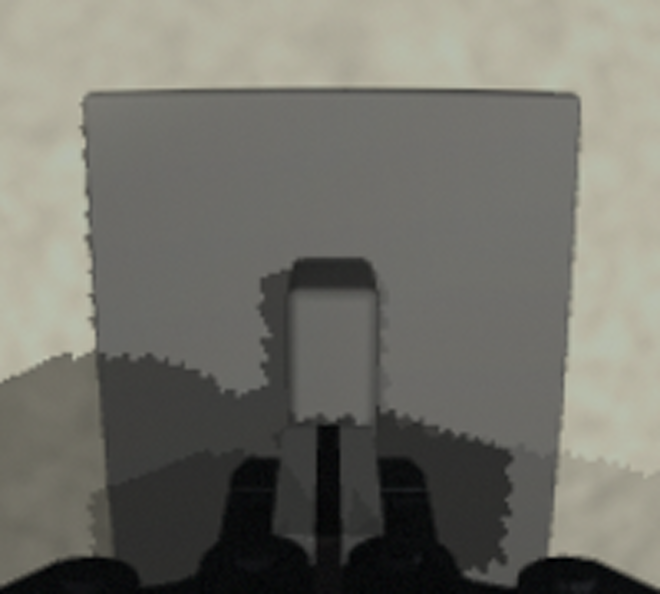

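The wrist crop shows the pads at both sides of the bar at about (255,500) and (405,500), so it may well be held despite the readings. I'll test with a small lift.

```bash
python3 -m handwheel '[[[0,0,0,-0.005,0],[0,0,0,-0.01,0],[0,0,0,-0.015,0],[0,0,0,-0.01,0],[0,0,0,0,0],[0,0,0,0,0]]]' 60
python3 - <<'E'
from m import *
st,_=tool()
w=viewer.read_camera("wrist"); b=viewer.read_camera("scene")
cv2.imwrite("pics/c4.png",np.hstack([cv2.resize(w[110:290,220:420],(420,378)),cv2.resize(b[150:260,195:305],(378,378),interpolation=2)]))
for d in viewer.outline_of("wrist","cover_grip")[:2]: rect(d["mask"],.005,("cov",d["confidence"],d["extent"]),st)
E
```

```text
time: 4.82
eef_pos: [0.5142, -0.316, 0.0502]
tcp_rot: [0.978, -0.207, 0.001, 0.001]
contact_force: [-0.8, 0.1, 0.1]
opening: -0.0
finger_force: 0.0
t 4.82 tcp mm [ 514.2 -316.    50.2] yaw -23.91 tilt [ 0.0021 -0.0018] F [-0.8  0.1  0.1] op -0.0 ff 0.0
('cov', 0.88, [0.4066, 0.3345, 0.1883, 0.3825]) [ 513.8 -316. ] [ 84.6 115.5] long dir 156.0
('cov', 0.71, [0.63, 0.7828, 0.0327, 0.0532]) [ 384.9 -349. ] [30.1  9.2] long dir 29.6
```

View pics/c4.png

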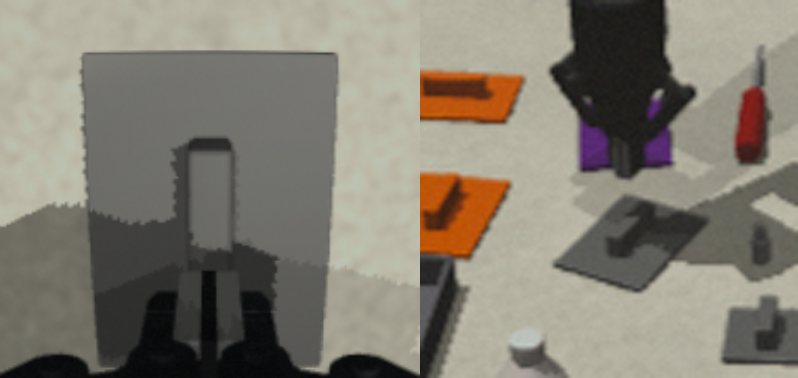

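The cover stayed on the table, so it was not gripped. I'll reopen, go back down, and watch the closing step by step.

```bash
python3 - <<'E'
from m import *
p=viewer.camera_params("scene"); A=R.from_quat(p["attitude"]).as_matrix(); f=fpx(p)
def pr(X): c=A.T@(np.array(X)-p["xyz"]); return np.round([p["cx"]+f*c[0]/-c[2],p["cy"]-f*c[1]/-c[2]],1)
print("tip lifted expected",pr([.514,-.316,.050]),"seen ~254.7,201.8;  at .068:",pr([.514,-.316,.068]))
E
python3 -m handwheel '[[[0.05,0,0,0,0],[0.05,0,0,0,0],[0.05,0,0,0,0],[0.05,0,0,0,0],[0.05,0,0,0.015,0],[0.05,0,0,0.012,0],[0.05,0,0,0.008,0],[0.05,0,0,0.004,0],[0.05,0,0,0,0],[0.05,0,0,0,0]]]' 60
for i in 1 2 3; do python3 -m handwheel '[[[0.01,0,0,0,0],[0.01,0,0,0,0]]]' 60 | grep -v rot; done
```

```text
tip lifted expected [255.3 207.9] seen ~254.7,201.8;  at .068: [255.  202.6]
time: 5.8
eef_pos: [0.5134, -0.3153, 0.0094]
tcp_rot: [0.978, -0.207, -0.0, -0.0]
contact_force: [-0.5, -0.5, 0.2]
opening: 0.585
finger_force: 0.0
time: 5.97
eef_pos: [0.514, -0.3158, 0.0105]
contact_force: [-0.3, 0.1, 0.1]
opening: 0.309
finger_force: 0.0
time: 6.13
eef_pos: [0.5138, -0.3156, 0.0103]
contact_force: [-0.4, 0.1, 0.2]
opening: 0.119
finger_force: 0.0
time: 6.3
eef_pos: [0.5136, -0.3155, 0.01]
contact_force: [-0.3, 0.4, 0.3]
opening: 0.119
finger_force: 0.0
```

The scene projection explains it. The visible tips were at row 202, against row 208 expected for the reported TCP height. So the real fingertips sit about 18 mm further back than the stated TCP, and they shut just above the bar. I'll open and go about 17 mm lower, watching the force.

```bash
python3 -m handwheel '[[[0.05,0,0,0,0],[0.05,0,0,0,0],[0.05,0,0,0,0],[0.05,0,0,0.005,0],[0.05,0,0,0.004,0],[0.05,0,0,0.004,0],[0.05,0,0,0.003,0],[0.05,0,0,0,0]]]' 60 | grep -v rot
python3 -m handwheel '[[[0.005,0,0,0,0],[0.005,0,0,0,0],[0.005,0,0,0,0],[0.005,0,0,0,0],[0.005,0,0,0,0]]]' 60 | grep -v rot
```

```text
time: 6.97
eef_pos: [0.5128, -0.3148, -0.0076]
contact_force: [-0.8, 0.0, 1.1]
opening: 0.581
finger_force: 0.0
time: 7.38
eef_pos: [0.5138, -0.3156, -0.0058]
contact_force: [0.6, 0.4, 1.6]
opening: 0.145
finger_force: 60.9
```

Gripped at 61 N. I raise the grip force and lift.

```bash
python3 -m handwheel '[[[0.005,0,0,0,0],[0.005,0,0,-0.005,0],[0.005,0,0,-0.01,0],[0.005,0,0,-0.02,0],[0.005,0,0,-0.025,0],[0.005,0,0,-0.025,0],[0.005,0,0,-0.02,0],[0.005,0,0,-0.01,0],[0.005,0,0,0,0]]]' 80 | grep -v rot
python3 -m handwheel '[[[0.005,0,0,0,-6.28],[0.005,0,0,0,-6.28],[0.005,0,0,0,-6.28],[0.005,0,0,0,-6.28],[0.005,0,0,0,-6.28],[0.005,0,0,0,-6.28],[0.005,0,0,0,0]]]' | grep -v rot
python3 - <<'E'
from m import *
st,_=tool()
w=viewer.read_camera("wrist"); b=viewer.read_camera("scene")
cv2.imwrite("pics/c5.png",np.hstack([cv2.resize(w[110:290,220:420],(420,378)),cv2.resize(b[120:260,185:325],(378,378),interpolation=2)]))
E
```

```text
time: 8.13
eef_pos: [0.515, -0.3167, 0.1124]
contact_force: [-0.3, -0.9, -2.2]
opening: 0.134
finger_force: 79.5
time: 8.72
eef_pos: [0.5124, -0.3145, 0.1065]
contact_force: [-0.5, -0.4, -2.6]
opening: 0.133
finger_force: 79.4
t 8.72 tcp mm [ 512.4 -314.5  106.5] yaw 13.87 tilt [-0.0028  0.0025] F [-0.5 -0.4 -2.6] op 11.4 ff 79.43555474281311
```

View pics/c5.png

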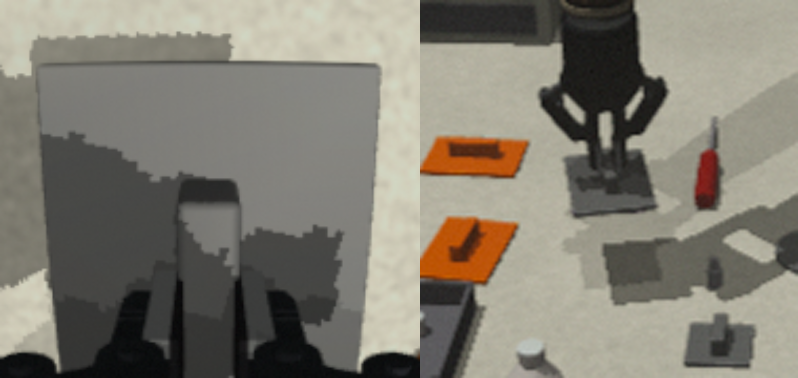

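The cover is lifted and held by the bar, now turned to the port's direction. Next I traverse to the port.

```bash
python3 -m handwheel '[[[0.005,0.005,-0.018,0,0],[0.005,0.01,-0.034,0,0],[0.005,0.011,-0.037,0,0],[0.005,0.011,-0.037,0,0],[0.005,0.011,-0.037,0,0],[0.005,0.011,-0.037,0,0],[0.005,0.011,-0.037,0,0],[0.005,0.011,-0.037,0,0],[0.005,0.011,-0.037,0,0],[0.005,0.011,-0.037,0,0],[0.005,0.011,-0.037,0,0],[0.005,0.010,-0.034,0,0]]]' | grep -v rot
python3 -m handwheel '[[[0.005,0.006,-0.021,0,0],[0.005,0.003,-0.011,0,0],[0.005,0,0,0,0],[0.005,0,0,0,0],[0.005,0,0,0,0]]]' | grep -v rot
python3 - <<'E'
from m import *
st,Rt=tool()
for c in ("wrist","top"):
  for d in viewer.outline_of(c,"cover_grip")[:2 if c=="wrist" else 4]: rect(d["mask"],st["eef_pos"][2]+.011,(c,d["confidence"]),st,c)
d=Rt.T@(np.array([.5362,.1623,0])-st["eef_pos"]); print("tool shift mm",d*1000)
E
```

```text
time: 9.82
eef_pos: [0.5331, 0.1239, 0.1085]
contact_force: [-0.2, -0.6, -2.5]
opening: 0.132
finger_force: 79.4
time: 10.23
eef_pos: [0.5352, 0.1532, 0.1085]
contact_force: [-0.4, -0.6, -1.9]
opening: 0.132
finger_force: 79.4
t 10.23 tcp mm [535.2 153.2 108.5] yaw 13.69 tilt [-0.0005 -0.0007] F [-0.4 -0.6 -1.9] op 11.3 ff 79.42479372024536
('wrist', 0.77) [476.3 139.2] [ 6.8 24. ] long dir 104.0
('wrist', 0.68) [547.5  63.7] [49.8 60.8] long dir 172.7
('top', 0.9) [ 292.9 -470.6] [104.6  77.1] long dir 87.3
('top', 0.75) [ 333.1 -342.8] [ 56.2 114.6] long dir 153.6
('top', 0.64) [ 467.6 -441.4] [ 74.7 104.3] long dir 172.5
tool shift mm [  3.22784669  -8.67550041 108.47935237]
```

```bash
python3 -m handwheel '[[[0.005,0.002,-0.005,0.005,0],[0.005,0.001,-0.004,0.01,0],[0.005,0,0,0.015,0],[0.005,0,0,0.01,0],[0.005,0,0,0.005,0],[0.005,0,0,0,0],[0.005,0,0,0,0],[0.005,0,0,0,0]]]' | grep -v rot
python3 - <<'E'
from m import *
st,Rt=tool()
d=Rt.T@(np.array([.5362,.1623,0.0])-st["eef_pos"]); print("tool shift mm",d*1000)
w=viewer.read_camera("wrist"); b=viewer.read_camera("scene")
cv2.imwrite("pics/c6.png",np.hstack([cv2.resize(w[80:290,200:430],(400,365)),cv2.resize(b[160:270,365:500],(400,365),interpolation=2)]))
E
```

```text
time: 11.0
eef_pos: [0.5367, 0.1638, 0.0643]
contact_force: [0.4, 0.2, -1.8]
opening: 0.136
finger_force: 79.4
t 11.0 tcp mm [536.7 163.8  64.3] yaw 13.76 tilt [0.0011 0.0001] F [ 0.4  0.2 -1.8] op 11.6 ff 79.43546891212463
tool shift mm [-0.90065219  1.31803535 64.27035303]
```

View pics/c6.png

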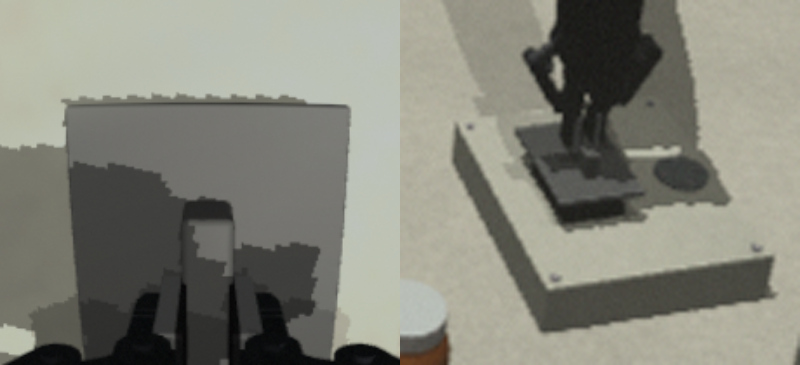

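The scene crop shows the cover hovering just above the port, parallel to it and covering it. Now I lower gently and press, watching the force.

```bash
python3 -m handwheel '[[[0.005,-0.001,0.001,0.005,0],[0.005,0,0,0.005,0],[0.005,0,0,0.003,0],[0.005,0,0,0.003,0],[0.005,0,0,0,0],[0.005,0,0,0,0]]]' | grep -v rot
python3 -m handwheel '[[[0.005,0,0,0.002,0],[0.005,0,0,0.001,0],[0.005,0,0,0.001,0],[0.005,0,0,0,0]]]' | grep -v rot
python3 -m handwheel '[[[0.005,0,0,0.001,0],[0.005,0,0,0.001,0],[0.005,0,0,0.001,0],[0.005,0,0,0,0]]]'
```

```text
time: 11.6
eef_pos: [0.5352, 0.1625, 0.0474]
contact_force: [0.1, -0.1, -1.8]
opening: 0.133
finger_force: 79.5
time: 11.93
eef_pos: [0.5358, 0.1626, 0.0453]
contact_force: [-2.1, -0.3, 4.7]
opening: 0.135
finger_force: 80.4
time: 12.27
eef_pos: [0.5359, 0.1626, 0.0425]
tcp_rot: [0.993, 0.12, 0.0, 0.0]
contact_force: [-3.0, -0.3, 5.7]
opening: 0.128
finger_force: 80.5
```

```bash
for i in 1 2 3; do python3 -m handwheel '[[[0.005,0,0,0.001,0],[0.005,0,0,0.001,0],[0.005,0,0,0,0]]]' | grep -v rot; done
```

```text
time: 12.52
eef_pos: [0.5359, 0.1626, 0.0405]
contact_force: [-3.5, -0.5, 6.1]
opening: 0.133
finger_force: 80.5
time: 12.77
eef_pos: [0.5358, 0.1626, 0.0392]
contact_force: [-5.5, -0.4, 9.9]
opening: 0.138
finger_force: 81.0
time: 13.02
eef_pos: [0.5358, 0.1626, 0.0392]
contact_force: [-10.3, -2.1, 20.2]
opening: 0.136
finger_force: 82.3
```

The force rises to 20 N with no further travel, so the cover is seated on the unit at the expected height. I release and retract.

```bash
python3 -m handwheel '[[[0.005,0,0,-0.002,0],[0.05,0,0,0,0],[0.05,0,0,0,0],[0.05,0,0,0,0],[0.05,0,0,0,0],[0.05,0,0,0,0]]]' | grep -v rot
python3 -m handwheel '[[[0.05,0,0,-0.005,0],[0.05,0,0,-0.01,0],[0.05,0,0,-0.02,0],[0.05,0,0,-0.02,0],[0.05,0,0,-0.01,0],[0.05,0,0,0,0],[0.05,0,0,0,0]]]' | grep -v rot
python3 - <<'E'
from m import *
st,Rt=tool()
w=viewer.read_camera("wrist"); 
for d in viewer.outline_of("wrist","cover_grip")[:2]: rect(d["mask"],.05,(d["confidence"],np.round(d["extent"],2)),st)
for d in viewer.pinpoint("wrist","cover_grip")[:1]: print(onz("wrist",*(np.array(d["xy"])*[640,400]),.061,st)*1000)
b=viewer.read_camera("scene")
for d in viewer.pinpoint("scene","cover_grip"): print("scene",np.array(d["xy"])*[640,400],onz("scene",*(np.array(d["xy"])*[640,400]),.061)*1000)
cv2.imwrite("pics/c7.png",np.hstack([cv2.resize(w[60:290,200:430],(400,400)),cv2.resize(b[160:270,365:485],(400,400),interpolation=2)]))
E
```

```text
time: 13.52
eef_pos: [0.5352, 0.1625, 0.0363]
contact_force: [-0.2, 0.2, -0.6]
opening: 0.588
finger_force: 0.0
time: 14.1
eef_pos: [0.5359, 0.1626, 0.1026]
contact_force: [-0.5, 0.1, -0.3]
opening: 0.587
finger_force: 0.0
t 14.1 tcp mm [535.9 162.6 102.6] yaw 13.77 tilt [0.0019 0.0002] F [-0.5  0.1 -0.3] op 50.1 ff 0.0
(0.97, array([0.4 , 0.33, 0.19, 0.36])) [536.8 163.2] [114.8  83.7] long dir 13.7
(0.88, array([0.89, 0.92, 0.07, 0.08])) [ 337.4 -403.5] [ 76.3 134.9] long dir 90.1
[ 343.8097973  -374.88387253   61.        ]
scene [253.824 186.68 ] [ 416.22322281 -331.99092833   61.        ]
scene [198.72 204.8 ] [ 520.76051788 -475.86168302   61.        ]
scene [205.504 174.92 ] [ 352.13776538 -491.31020722   61.        ]
```

View pics/c7.png

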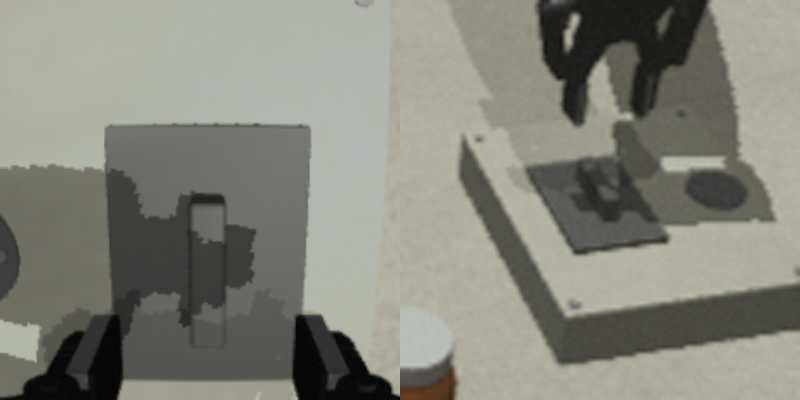

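The wrist view shows the cover centred, with its long side at 13.7° against 13.8° for the port, and the scene view shows it flat on the unit. To be sure it is fully seated, I press once on the bar's top with shut fingers.

```bash
python3 -m handwheel '[[[0,0,0,0,0],[0,0,0,0,0],[0,0,0,0,0],[0,0,0,0,0],[0,0,0,0.015,0],[0,0,0,0.015,0],[0,0,0,0.007,0],[0,0,0,0.003,0],[0,0,0,0,0],[0,0,0,0,0]]]' | grep -v rot
for i in 1 2 3 ; do python3 -m handwheel '[[[0,0,0,0.001,0],[0,0,0,0.001,0],[0,0,0,0,0]]]' | egrep 'eef|cont'; done
```

```text
time: 15.18
eef_pos: [0.5357, 0.1626, 0.0622]
contact_force: [-0.7, -0.1, -0.0]
opening: 0.003
finger_force: 0.0
eef_pos: [0.5357, 0.1626, 0.0602]
contact_force: [-0.6, -0.2, -0.5]
eef_pos: [0.5353, 0.1625, 0.0576]
contact_force: [-0.4, -0.2, -0.1]
eef_pos: [0.5352, 0.1625, 0.0554]
contact_force: [1.0, 0.4, 0.9]
```

```bash
for i in 1 2 3 ; do python3 -m handwheel '[[[0,0,0,0.001,0],[0,0,0,0.001,0],[0,0,0,0,0]]]' | egrep 'eef|cont'; done
```

```text
eef_pos: [0.5352, 0.1625, 0.0534]
contact_force: [0.1, 0.2, 0.6]
eef_pos: [0.5352, 0.1625, 0.0515]
contact_force: [-0.3, 1.0, -1.4]
eef_pos: [0.5354, 0.1625, 0.0496]
contact_force: [-0.4, -0.7, 0.4]
```

```bash
for i in 1 2 3 ; do python3 -m handwheel '[[[0,0,0,0.001,0],[0,0,0,0.001,0],[0,0,0,0,0]]]' | egrep 'eef|cont'; done
```

```text
eef_pos: [0.5354, 0.1625, 0.0494]
contact_force: [-3.5, 0.7, 8.5]
eef_pos: [0.5354, 0.1626, 0.0494]
contact_force: [-8.9, -1.1, 19.2]
eef_pos: [0.5355, 0.1626, 0.0493]
contact_force: [-13.5, -2.8, 27.9]
```

There is no give up to 28 N, so the cover is fully seated. I retract and do a final check.

```bash
python3 -m handwheel '[[[0,0,0,-0.01,0],[0,0,0,-0.02,0],[0,0,0,-0.03,0],[0,0,0,-0.03,0],[0,0,0,-0.02,0],[0,0,0,0,0],[0,0,0,0,0],[0,0,0,0,0]]]' | grep -v rot
python3 - <<'E'
from m import *
st,Rt=tool()
w=viewer.read_camera("wrist"); 
for d in viewer.outline_of("wrist","cover_grip")[:1]: rect(d["mask"],.05,(d["confidence"],np.round(d["extent"],2)),st)
b=viewer.read_camera("scene")
cv2.imwrite("pics/c8.png",np.hstack([cv2.resize(w[60:290,200:430],(400,400)),cv2.resize(b[160:270,365:485],(400,400),interpolation=2)]))
E
```

```text
time: 18.1
eef_pos: [0.5345, 0.1624, 0.1524]
contact_force: [-0.4, -0.4, 0.1]
opening: 0.001
finger_force: 0.0
t 18.1 tcp mm [534.5 162.4 152.4] yaw 13.76 tilt [-0.0019 -0.0002] F [-0.4 -0.4  0.1] op 0.1 ff 0.0
(0.97, array([0.94, 0.65, 0.06, 0.16])) [ 496.1 -387. ] [92.9 99.6] long dir 172.3
```

View pics/c8.png

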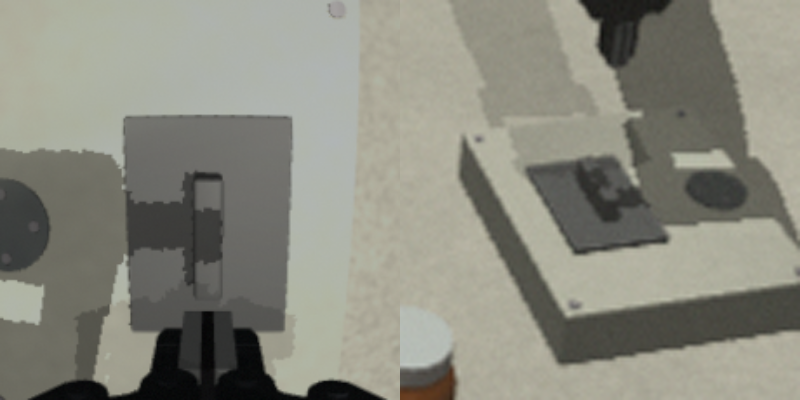

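The cover lies flat and parallel on the unit, with no gap at its edges, and the gripper is clear of it.

```bash
python3 -c "
from plant import sign_off
print(sign_off())"
```

```text
the job is handed in; nothing more can be done
None
```

The cover is on the port, within about 1–2 mm of centre and parallel to it by the camera measurements; it sits flat, did not give under a 28 N press, and the job was handed in after about 18 s of robot time with the gripper clear (no verdict was returned).

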